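# Close the fuse holder fixture with its long top plate

### The job

Close the assembly fixture: take the long plate by its upright grip and lower it, kept level, over the fixture's two guide pins until it rests flat on the collars, then let go and move clear. Keep hold of it until it is down, do not drop it, and leave the short plate where it lies.

Things in the scene. Friction and masses are not known exactly. Their poses are not given: they have to be found in the camera images.
- long_plate: Loose aluminium plate, 190 x 80 x 10 mm, up to 0.7 kg, flat on the bench. Two 26 mm round through holes on its long centre line, 130 mm apart, equally far from the middle. In the middle stands a black grip block, 50 mm along x, 16 mm thick along y, its top 60 mm above the plate's underside. Origin: centre of the underside; x along the length, z up. Fits either way round.
- short_plate: A look-alike that does not fit and must stay put: aluminium plate 130 x 80 x 10 mm, two 26 mm holes only 75 mm apart, with the same black grip block. Loose on the bench. Origin: centre of the underside; x along its length, z up.
- fixture: Fixed dark steel base 210 x 90 x 20 mm with two collars, 44 mm across, flat tops 60 mm above the origin, 65 mm either side of the middle along x. On each a bright guide pin, 16 mm thick for 14 mm, then tapered to a 6 mm tip 94 mm above the origin. A grey holder with brass clips sits between, below the collar tops. Origin: centre of the underside; x through both pins, z up.
There are look-alikes about, which are no part of the job. What is shaped like the long_plate but orange is not meant. There is more than one size of the fixture; the one meant has the size given above.

How it is judged:
On the way:
1. the long plate is down over both pins, less than 15 mm above its seat and within 15 degrees of level, still held by the gripper (horizontal distance between long_plate and fixture below 0.015 m and z of long_plate in the frame of fixture below 0.075 m and angle between the x axis of long_plate and the x axis of fixture, either way round below 0.26 rad and angle between long_plate's own z axis and vertical below 0.26 rad and contact force between the fingers and long_plate above 0.5 N), for 0.1 s.
At the end, for the whole second after the job is handed in: The long plate rests still on the collars, both pins through its holes: underside within 4 mm of the collar tops, level within 3.4 degrees, centred within 12 mm and in line with the pins within 11 degrees (either way round). The short plate has moved less than 20 mm (horizontal distance between long_plate and fixture below 0.012 m and z of long_plate in the frame of fixture between 0.056 and 0.064 m and angle between the x axis of long_plate and the x axis of fixture, either way round below 0.2 rad and angle between long_plate's own z axis and vertical below 0.06 rad and linear speed of long_plate below 0.02 m/s and distance of short_plate from where it was at the start of the episode below 0.02 m); the robot touches nothing.
It fails at once if the short plate is pushed or lifted more than 30 mm from its place (distance of short_plate from where it was at the start of the episode above 0.03 m).
It fails at once if the long plate is tipped more than 25 degrees from level (angle between long_plate's own z axis and vertical above 0.436 rad).
It also fails if it takes over 48 s, if anything falls off the work surface, if the arm or the gripper's body presses on something with over 40 N, if the wrist force passes 120 N, or if a joint passes its speed limit or range.

### The arm

A 7-joint arm with a two-finger parallel gripper is mounted at the origin on the work surface. World frame = base frame: x ahead of the robot, y to its left, z up, the work surface at z = 0. Lengths are in m, angles in rad, forces in N, time in s.
With the tool pointing down it reaches from about 0.4 to 0.925 m from the base axis. Payload 5.6 kg.
Tool frame: the origin (TCP) lies at the very end of the fingers, on their centre line; the grasp point (between the pads) lies 19 mm behind it; z points along the fingers, x is the direction in which the jaws open and shut, and the axes are right-handed (so a half turn about z gives the same grasp; the last joint's range is limited). The gripper opens to 85 mm and grips with 20 to 120 N. Pads are 22 mm wide; open, the fingers measure 114 mm over their backs; the gripper's body (76 mm by 85 mm) begins 54 mm behind the grasp point. The pads swing forward as they close: fully open they stand 13 mm farther back than shut.
Start: joints at [1.202, 0.468, -0.012, 1.603, 0.006, 1.071, -0.056], TCP at [0.208, -0.616, 0.231] pointing down, gripper open.
Joint ranges: [-2.53, 2.53], [-0.31, 2.02], [-1.57, 1.55], [0.28, 2.44], [-1.29, 4.43], [0.15, 1.84], [-2.92, 2.92]. Speed limits (rad/s): [2.57, 2.57, 3.14, 3.14, 3.14, 3.14, 3.14].

### API

Orientations are given as a unit quaternion [w, x, y, z].
In Python, from workcell import sensors, optics, ctrl gives the robot as it stands. The module is installed in compiled form; this text tells all that it offers.
- The arm moves only by the tool arm_command, never from a script. Its arguments are lists of equal length, an entry for each row: "travel": the shift along the tool's x, y, z in cm, a list of three; "rot": the turn, a rotation vector about the tool's x, y, z in degrees, a list of three; "fingers": the finger opening in cm, from 0 to 8.54. In form: {"travel": [[x, y, z], ...], "rot": [[ax, ay, az], ...], "fingers": [fingers, ...]}. A call has exactly 10 rows; each row shifts and turns the commanded pose from where the row before left it, along the tool's axes as they then stand; what a row does not reach is not made up. A row lasts 1/8 s, in which the tool goes at most 62.5 mm and 10.7 degrees, less where a joint would pass 70% of its speed; a pose out of reach is approached as far as the arm can. A call with a gripper value outside its range is refused whole. The fingers move at their own pace and stop on an object; the grip force is fixed at half the most. Time passes only in rows, so rows that do not move let the fingers close, or fill a call up. It gives the time, the measured TCP pose, the force and the opening at its end, in the units of the state.
- sensors.get_state(): the state, without advancing time (a new reading comes with each control period).
- optics.get_image(name): name is "side" or "top" or "wrist"; returns the picture (384x512x3 uint8, blue, green, red); there is no depth.
- optics.get_calibration(name): a dict with "vfov" (degrees; the focal length in pixels is half the picture's height over the tangent of half this angle, whatever the lens; pixels are square), "cx", "cy" (the principal point, pixels), "k1" (the pictures are not rectified: a ray, as slopes to the right and down, at radius r is drawn at 1 + k1 r^2 times it, then the intrinsics apply), "camera_from_world" (4x4, takes a point from world to camera coordinates). Camera axes: x right, y up, looking along -z (the intrinsics and any distortion apply to the point x, -y, -z); pixel columns grow to the right and rows downward; lengths in m; the calibration is good to about 2 mm. A picture is of the moment at which its call begins: read the wrist's pose just before it. get_calibration takes no time and is no camera call; for the wrist camera it gives the pose at the moment of the call.
- ctrl.sign_off(): hands the job in, once; it reports no verdict.
The state is a dict: "t": time; "q": joint angles; "dq": joint speeds; "effort": joint torques, N m; "eef_pos": TCP position; "orientation": TCP orientation; "contact_force": force on the tool from outside, world axes, zero at the start; "torque": the same for the moment, N m; "width": finger opening in m.
Only numpy, scipy, OpenCV 4.12 (cv2) and the standard library are available. Lean on these libraries where they do the work, as an engineer would, in place of code of your own. Each camera call takes 0.05 s, during which the arm holds its last target.

## Working session

There is one attempt and no reset: what is moved stays moved. The work goes in short steps, Python scripts to look and compute and a tool call to move; the robot and the scene stay as the last step left them, time stands still between calls to the robot, and variables do not carry over. Pictures are saved under pics/ and viewed, and the job is handed in when it is done.

Besides the shell and the picture viewer there is one more tool, called in YAML: its name, and indented under it one key for each argument. arm_command: Moves the arm, as the interface text tells. Its arguments: {"type":"object","properties":{"travel":{"type":"array","items":{"type":"array","items":{"type":"number"}}},"rot":{"type":"array","items":{"type":"array","items":{"type":"number"}}},"fingers":{"type":"array","items":{"type":"number"}}},"required":["travel","rot","fingers"]}

```bash
mkdir -p pics
python3 - <<'E'
from workcell import sensors, optics, ctrl
import cv2,json
s=sensors.get_state();print({k:s[k] for k in('t','eef_pos','orientation','width')})
for n in("side","top","wrist"):
    c=optics.get_calibration(n);print(n,c)
    cv2.imwrite(f"pics/{n}0.png",optics.get_image(n))
E
```

```text
{'t': 0.0, 'eef_pos': array([ 0.20780392, -0.6152944 ,  0.23032933]), 'orientation': array([-4.71709721e-04,  8.12401825e-01, -5.83097320e-01, -7.53491027e-04]), 'width': 0.08572398266607306}
side {'vfov': 52.875894078335335, 'cx': 252.57401228341757, 'cy': 199.12060182023882, 'k1': 0.014472079717070697, 'camera_from_world': array([[-0.8790922 , -0.47646567,  0.01331837,  0.4031462 ],
       [ 0.37295979, -0.6701845 ,  0.6416804 , -0.11381303],
       [-0.29681292,  0.56906344,  0.7668565 , -0.9853095 ],
       [ 0.        ,  0.        ,  0.        ,  1.        ]])}
top {'vfov': 44.3577733593918, 'cx': 247.91181157612053, 'cy': 192.42119150073606, 'k1': -0.04952528396026551, 'camera_from_world': array([[-0.01836983, -0.99983007,  0.00154348,  0.10058378],
       [ 0.98420564, -0.01781086,  0.17613072, -0.39163712],
       [-0.1760733 ,  0.00475459,  0.98436558, -1.44835569],
       [ 0.        ,  0.        ,  0.        ,  1.        ]])}
wrist {'vfov': 59.324490199073814, 'cx': 252.3683934924551, 'cy': 186.47680198445897, 'k1': -0.09022016273480048, 'camera_from_world': array([[ 3.19371283e-01, -9.47629476e-01,  6.00350677e-04,
        -6.49884782e-01],
       [ 9.06643672e-01,  3.05373770e-01, -2.91108421e-01,
         3.65933872e-02],
       [ 2.75679589e-01,  9.35159738e-02,  9.56689880e-01,
        -3.78491950e-01],
       [ 0.00000000e+00,  0.00000000e+00,  0.00000000e+00,
         1.00000000e+00]])}
```

View pics/top0.png

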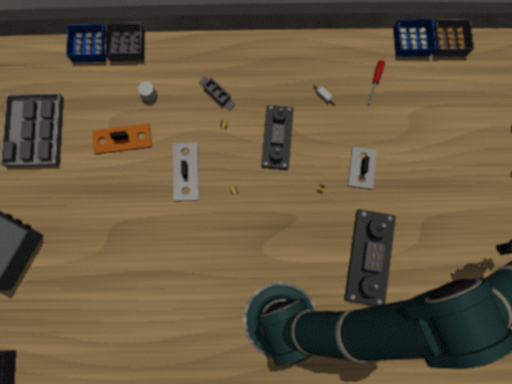

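View pics/side0.png

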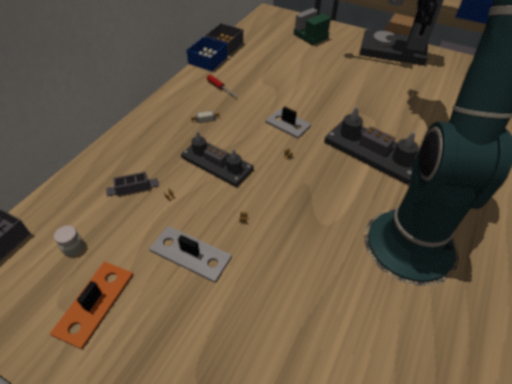

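View pics/wrist0.png

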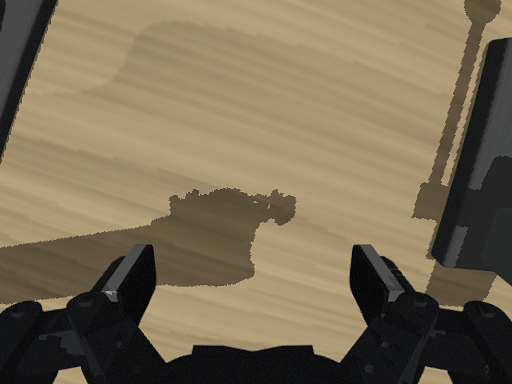

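The top view shows these candidates:
- **Plates:** grey plate at (185,171), the orange look-alike at (122,138), and the shorter grey plate at (363,168).
- **Fixtures:** one at (278,137) and a larger one at (371,256).

I'll measure their sizes next.

```bash
cat > h.py <<'E'
import numpy as np,cv2
from workcell import sensors, optics
def KD(c):
    f=192/np.tan(np.radians(c['vfov']/2))
    return np.array([[f,0,c['cx']],[0,f,c['cy']],[0,0,1]]),np.array([c['k1'],0,0,0,0.])
def cast(c,px,z):
    K,D=KD(c); M=c['camera_from_world']
    u=cv2.undistortPoints(np.float64(px).reshape(-1,1,2),K,D)[:,0]
    d=np.c_[u[:,0],-u[:,1],-np.ones(len(u))]@M[:3,:3]
    o=-M[:3,:3].T@M[:3,3]
    t=(z-o[2])/d[:,2]
    return o+d*t[:,None]
def proj(c,P):
    K,D=KD(c); M=c['camera_from_world']; S=np.diag([1,-1,-1.])
    R=S@M[:3,:3]; t=S@M[:3,3]
    return cv2.projectPoints(np.float64(P).reshape(-1,3),cv2.Rodrigues(R)[0],t,K,D)[0][:,0]
E
python3 - <<'E'
from h import *
im=cv2.imread('pics/top0.png');c=optics.get_calibration('top')
hsv=cv2.cvtColor(im,cv2.COLOR_BGR2HSV)
def rep(name,m,roi,z):
    x0,y0,x1,y1=roi;mm=np.zeros_like(m);mm[y0:y1,x0:x1]=m[y0:y1,x0:x1]
    cs=cv2.findContours(mm,cv2.RETR_EXTERNAL,cv2.CHAIN_APPROX_NONE)[0];k=max(cs,key=cv2.contourArea)
    w=cast(c,k[:,0],z)[:,:2]
    r=cv2.minAreaRect(np.float32(w*1000));print(name,cv2.minAreaRect(k),r)
    return mm
grey=((hsv[...,1]<60)&(hsv[...,2]>110)).astype(np.uint8)*255
dark=((hsv[...,2]<95)&(hsv[...,1]<90)).astype(np.uint8)*255
rep('long',grey,(165,135,210,208),.01);rep('short',grey,(340,140,385,195),.01)
rep('fixA',dark,(255,98,300,175),.02);rep('fixB',dark,(340,203,402,312),.02)
cv2.imwrite('pics/crop.png',np.hstack([cv2.resize(im[95:215,165:305],None,fx=4,fy=4,interpolation=2)[:480,:],][0:1]))
cv2.imwrite('pics/crop2.png',cv2.resize(im[140:320,330:410],None,fx=3,fy=3,interpolation=2))
s=cv2.imread('pics/side0.png');cv2.imwrite('pics/crop3.png',cv2.resize(s[130:290,140:270],None,fx=4,fy=3.6,interpolation=2))
E
```

```text
long ((185.49998474121094, 170.99998474121094), (24.999996185302734, 57.99999237060547), 0.0) ((472.3511657714844, 293.7847595214844), (191.6707000732422, 80.68373107910156), 0.5935947895050049)
short ((362.26708984375, 167.2123260498047), (25.07200813293457, 39.30913543701172), 6.009005546569824) ((475.0400695800781, -279.06512451171875), (80.9032974243164, 129.49461364746094), 80.85736846923828)
fixA ((277.16802978515625, 136.65164184570312), (27.251258850097656, 62.2885856628418), 5.19442892074585) ((579.9697265625, -5.118408203125), (88.19638061523438, 210.8743896484375), 83.59557342529297)
fixB ((377.5923156738281, 263.2615661621094), (56.80790710449219, 103.32093048095703), 7.125016689300537) ((165.11427307128906, -305.1171569824219), (175.0354766845703, 321.400634765625), 79.89398193359375)
```

View pics/crop.png

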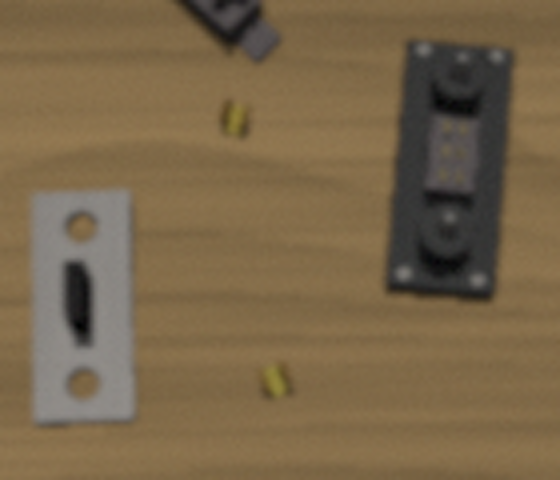

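View pics/crop2.png

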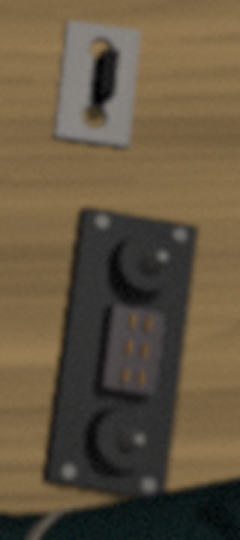

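Fixture A at (278,137) px measures 211 x 88 mm, so it is the one meant (210 x 90). The other, at (371,256), is clearly larger. The grey plate at (185,171) measures 192 x 81 mm, with holes far apart and the grip between them, so it is the long plate. The one at (363,168) is the 130 mm short plate. The enlarged crops confirm both. I'm moving towards the fixture first.

arm_command:
  travel:
    - [-3.6,-5,0]
    - [-3.6,-5,0]
    - [-3.6,-5,0]
    - [-3.6,-5,0]
    - [-3.6,-5,0]
    - [-3.6,-5,0]
    - [-3.6,-5,0]
    - [-3.6,-5,0]
    - [-3.6,-5,0]
    - [0,0,0]
  rot:
    - [0,0,0]
    - [0,0,0]
    - [0,0,0]
    - [0,0,0]
    - [0,0,0]
    - [0,0,0]
    - [0,0,0]
    - [0,0,0]
    - [0,0,9.3]
    - [0,0,9.3]
  fingers: [8.5,8.5,8.5,8.5,8.5,8.5,8.5,8.5,8.5,8.5]

```text
t: 1.4
eef_pos: [0.5332, -0.1588, 0.231]
orientation: [-0.001, 0.709, -0.705, -0.001]
contact_force: [-0.8, -0.4, -0.2]
width: 0.0849
```

Run:
```python
from h import *
c=optics.get_calibration('wrist');M=c['camera_from_world'];s=sensors.get_state()
print(-M[:3,:3].T@M[:3,3]-s['eef_pos'], -M[2,:3], s['eef_pos'])
print(cast(c,[[256,192],[0,0],[511,0],[256,300]],0.06))
```

```text
[0.07458342 0.00018577 0.14283505] [-2.89372900e-01 -7.31134819e-04 -9.57216167e-01] [ 0.53321642 -0.15877196  0.23104811]
[[ 0.50728741 -0.16240177  0.06      ]
 [ 0.68870435  0.07113328  0.06      ]
 [ 0.69141628 -0.39350391  0.06      ]
 [ 0.38299003 -0.16340062  0.06      ]]
```

arm_command:
  travel:
    - [-4,-1,0]
    - [-4,-1,0]
    - [-4,-1,0]
    - [-3.5,-1,0]
    - [0,0,0]
    - [0,0,0]
    - [0,0,0]
    - [0,0,0]
    - [0,0,0]
    - [0,0,0]
  rot:
    - [0,0,0]
    - [0,0,0]
    - [0,0,0]
    - [0,0,0]
    - [0,0,0]
    - [0,0,0]
    - [0,0,0]
    - [0,0,0]
    - [0,0,0]
    - [0,0,0]
  fingers: [8.5,8.5,8.5,8.5,8.5,8.5,8.5,8.5,8.5,8.5]

```text
t: 2.65
eef_pos: [0.5704, -0.0101, 0.2313]
orientation: [0.0, 0.707, -0.707, 0.0]
contact_force: [0.5, -1.0, 0.2]
width: 0.0853
```

```bash
cat > w.py <<'E'
import sys,pickle
from h import *
n=sys.argv[1]
s=sensors.get_state();c=optics.get_calibration('wrist');im=optics.get_image('wrist')
cv2.imwrite(f'pics/{n}.png',im);pickle.dump((s,c),open(f'{n}.pkl','wb'))
print(s['t'],s['eef_pos'],s['orientation'],s['width'],s['contact_force'],s['torque'])
E
python3 w.py w1
```

```text
2.65 [ 0.57043918 -0.01005212  0.23127942] [ 4.40182471e-05  7.07357131e-01 -7.06856342e-01  6.73826823e-06] 0.08534028488847083 [ 0.54704477 -1.04092822  0.20540446] [ 0.06609744  0.06428327 -0.0013931 ]
```

View pics/w1.png

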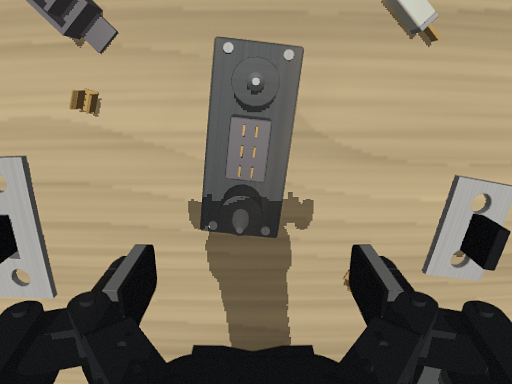

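The picture shows the fixture, with pins near (256,82) and (240,215). The near one is in the gripper's shadow, so I'll enlarge it with gamma.

Run:
```python
from h import *
im=cv2.imread('pics/w1.png')
g=np.uint8(255*(im/255.)**.45)
a=cv2.resize(g[30:140,195:315],None,fx=5,fy=5,interpolation=2)
b=cv2.resize(g[165:245,195:285],None,fx=5,fy=5,interpolation=2)
cv2.imwrite('pics/w1a.png',a);cv2.imwrite('pics/w1b.png',b)
```

```text
(no output)
```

View pics/w1a.png

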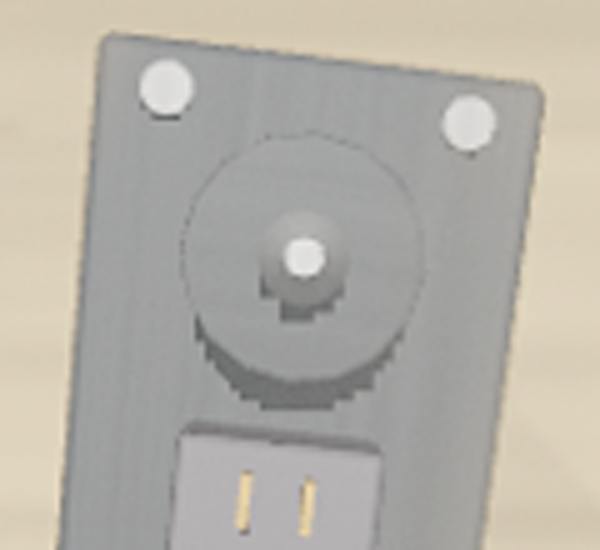

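View pics/w1b.png

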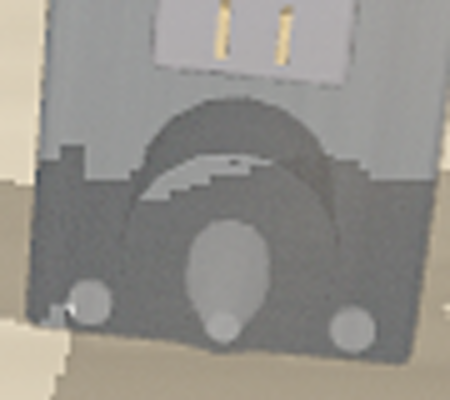

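Run:
```python
from h import *
import pickle
s,c=pickle.load(open('w1.pkl','rb'))
f=lambda x,y,ox,oy:((x+.5)/5-.5+ox,(y+.5)/5-.5+oy)
t=cast(c,[f(304,256,195,30),f(224,327,195,165)],.094)
k=cast(c,[f(303,256,195,30),f(234,243,195,165)],.060)
b=cast(c,[f(103,33,195,30),f(546,85,195,30),f(28,325,195,165),f(410,363,195,165)],.02)
for n,p in(('tips',t),('collars',k)):
    d=p[0]-p[1];print(n,p.mean(0),np.linalg.norm(d),np.degrees(np.arctan2(d[1],d[0])),p[:,:2])
print('base',b.mean(0),b[:,:2]);d=(b[0]+b[1]-b[2]-b[3])/2;print(np.linalg.norm(d),np.degrees(np.arctan2(d[1],d[0])))
```

```text
tips [ 0.58379203 -0.00576719  0.094     ] 0.1301817364486081 -6.2419737184934965 [[ 0.64849701 -0.01284436]
 [ 0.51908705  0.00130999]]
collars [ 0.58547791 -0.0062893   0.06      ] 0.12755595010457815 -6.066796570016095 [[ 6.48898686e-01 -1.30298583e-02]
 [ 5.22057131e-01  4.51252697e-04]]
base [ 0.58443576 -0.0062238   0.02      ] [[ 0.69227599  0.02598601]
 [ 0.68262688 -0.06154841]
 [ 0.48619346  0.04918864]
 [ 0.4766467  -0.03852143]]
0.20732393189153797 -6.401287908934171
```

Fixture: centre (0.584, -0.006), yaw about -6.3°; the pin spacing measures 130 mm, as it should. Next, hover over the long plate.

arm_command:
  travel:
    - [-5,1.7,0]
    - [-5,1.7,0]
    - [-5,1.7,0]
    - [-5,1.7,0]
    - [-5,1.7,0]
    - [-5,1.7,0]
    - [0,0,0]
    - [0,0,0]
    - [0,0,0]
    - [0,0,0]
  rot:
    - [0,0,0]
    - [0,0,0]
    - [0,0,0]
    - [0,0,0]
    - [0,0,0]
    - [0,0,0]
    - [0,0,0]
    - [0,0,0]
    - [0,0,0]
    - [0,0,0]
  fingers: [8.5,8.5,8.5,8.5,8.5,8.5,8.5,8.5,8.5,8.5]

```text
t: 3.95
eef_pos: [0.4688, 0.2888, 0.2312]
orientation: [-0.0, -0.707, 0.708, -0.0]
contact_force: [-0.6, 1.6, 0.2]
width: 0.085
```

```bash
python3 w.py w2
python3 - <<'E'
from h import *
im=cv2.imread('pics/w2.png')
g=np.uint8(255*(im/255.)**.5)
cv2.imwrite('pics/w2a.png',cv2.resize(g[0:280,150:370],None,fx=2.1,fy=2.1,interpolation=2))
E
```

```text
3.95 [0.4688201  0.28884835 0.23124533] [-9.04026503e-05 -7.06712250e-01  7.07501060e-01 -1.94196548e-04] 0.08504985416973068 [-0.60790552  1.6376702   0.1742576 ] [ 0.02796692 -0.01111326 -0.00558637]
```

View pics/w2a.png

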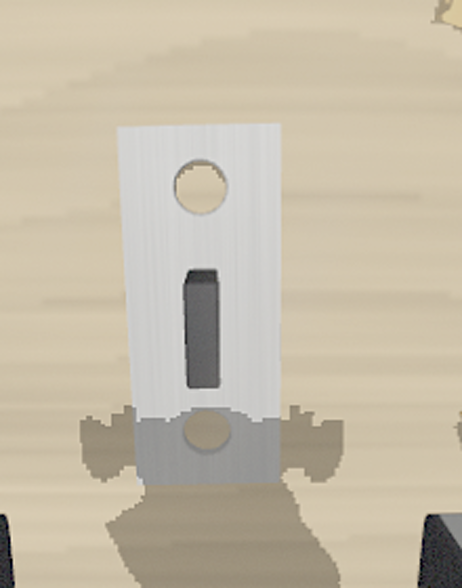

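The picture shows the long plate with holes at crop (200,187) and (207,430) and the grip top between (186,283) and (219,388).

Run:
```python
from h import *
import pickle
s,c=pickle.load(open('w2.pkl','rb'))
f=lambda a:(np.array(a,float)+.5)/2.1-.5+[150,0]
h=cast(c,f([(200.5,187),(207,430)]),.01)
p=cast(c,f([(118,127),(281,124),(281,483),(138,485)]),.01)
g=cast(c,f([(186,283),(218,283),(220,388),(187,388)]),.06)
d=h[0]-h[1];print('holes',h.mean(0),np.linalg.norm(d),np.degrees(np.arctan2(d[1],d[0])))
d=p[0]+p[1]-p[2]-p[3];print('plate',p.mean(0),np.linalg.norm(d)/2,np.degrees(np.arctan2(d[1],d[0])))
d=g[0]+g[1]-g[2]-g[3];print('grip',g.mean(0),np.linalg.norm(d)/2,np.degrees(np.arctan2(d[1],d[0])),g[:,:2])
```

```text
holes [0.47564472 0.29431725 0.01      ] 0.1282585858742794 1.1559210381034888
plate [0.47428379 0.29387825 0.01      ] 0.18997940645160769 1.2429737542581423
grip [0.47460473 0.29415642 0.06      ] 0.048599967620852204 0.41351696312208835 [[0.49892298 0.30143055]
 [0.49888519 0.28723304]
 [0.45028618 0.28634752]
 [0.45032458 0.30161456]]
```

arm_command:
  travel:
    - [-0.5,-0.6,0]
    - [0,0,5]
    - [0,0,5]
    - [0,0,5]
    - [0,0,3]
    - [0,0,2]
    - [0,0,1]
    - [0,0,0]
    - [0,0,0]
    - [0,0,0]
  rot:
    - [0,0,-1]
    - [0,0,0]
    - [0,0,0]
    - [0,0,0]
    - [0,0,0]
    - [0,0,0]
    - [0,0,0]
    - [0,0,0]
    - [0,0,0]
    - [0,0,0]
  fingers: [8.5,8.5,8.5,8.5,8.5,8.5,8.5,8.5,8.5,8.5]

```text
t: 5.25
eef_pos: [0.4748, 0.2954, 0.0223]
orientation: [-0.001, 0.714, -0.701, 0.0]
contact_force: [0.0, 0.4, 0.1]
width: 0.0851
```

```bash
python3 w.py w3
```

```text
5.25 [0.47481773 0.29543463 0.02230097] [-9.04414564e-04  7.13608730e-01 -7.00543847e-01  2.84106208e-04] 0.0851130574057279 [0.02399039 0.36733506 0.07208581] [-0.005855    0.0379599   0.03007145]
```

View pics/w3.png

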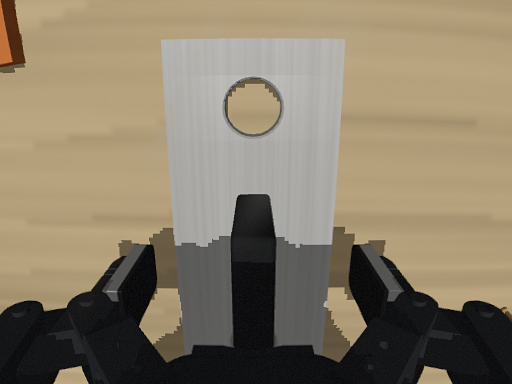

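The block is centred between the pads, at column 253. Closing.

arm_command:
  travel:
    - [0,0,0]
    - [0,0,0]
    - [0,0,0]
    - [0,0,0]
    - [0,0,0]
    - [0,0,0]
    - [0,0,0]
    - [0,0,0]
    - [0,0,0]
    - [0,0,0]
  rot:
    - [0,0,0]
    - [0,0,0]
    - [0,0,0]
    - [0,0,0]
    - [0,0,0]
    - [0,0,0]
    - [0,0,0]
    - [0,0,0]
    - [0,0,0]
    - [0,0,0]
  fingers: [1,1,1,1,1,1,1,1,1,1]

```text
t: 6.55
eef_pos: [0.4742, 0.2953, 0.0213]
orientation: [-0.0, 0.714, -0.7, -0.0]
contact_force: [0.1, 1.1, 1.7]
width: 0.0153
```

arm_command:
  travel:
    - [0,0,-0.5]
    - [0,0,-1]
    - [0,0,-2]
    - [0,0,-3]
    - [0,0,-3]
    - [0,0,-3]
    - [0,0,-2]
    - [0,0,-0.5]
    - [0,0,0]
    - [0,0,0]
  rot:
    - [0,0,0]
    - [0,0,0]
    - [0,0,0]
    - [0,0,0]
    - [0,0,0]
    - [0,0,0]
    - [0,0,0]
    - [0,0,0]
    - [0,0,0]
    - [0,0,0]
  fingers: [0.5,0.5,0.5,0.5,0.5,0.5,0.5,0.5,0.5,0.5]

```text
t: 7.8
eef_pos: [0.4735, 0.2945, 0.1703]
orientation: [0.001, 0.714, -0.701, -0.0]
contact_force: [0.6, -0.0, -6.1]
width: 0.0154
```

```bash
python3 w.py w4
```

```text
7.8 [0.47352334 0.29454563 0.17032513] [ 9.86706636e-04  7.13636373e-01 -7.00515600e-01 -2.18577142e-04] 0.015378231825201984 [ 0.57032271 -0.00682408 -6.13984267] [-0.00765017 -0.02428982 -0.01371115]
```

View pics/w4.png

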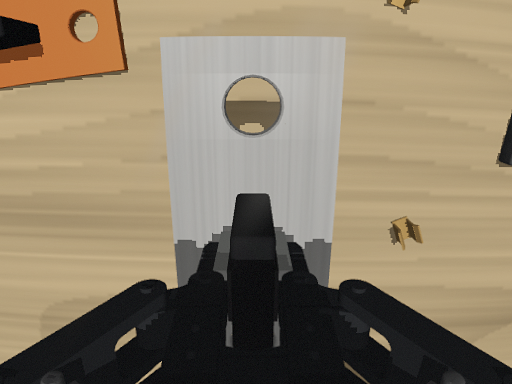

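Run:
```python
from h import *
import pickle
s,c=pickle.load(open('w4.pkl','rb'));im=cv2.imread('pics/w4.png')
z=s['eef_pos'][2]-.0213+.01
q=s['orientation'];yaw=np.arctan2(2*q[1]*q[2],2*q[1]**2-1);print('tool x yaw',np.degrees(yaw),'plate',np.degrees(yaw)+90)
e=cast(c,[(161,38),(345,38),(176,240),(332,240),(252,106)],z)-s['eef_pos'];print(e)
m=(e[0]+e[1])/2;k=(e[2]+e[3])/2;d=m-k;print('axis yaw',np.degrees(np.arctan2(d[1],d[0])),'edge yaw',np.degrees(np.arctan2((e[0]-e[1])[1],(e[0]-e[1])[0]))-90)
a=np.radians(1.06);u=np.array([np.cos(a),np.sin(a)])
print('centre-TCP from hole',e[4,:2]-.065*u,'from end',m[:2]-.095*u)
# moves
F=np.array([.584,-.006]);y=yaw;X=np.array([np.cos(y),np.sin(y)]);Y=np.array([np.sin(y),-np.cos(y)])
D=F-s['eef_pos'][:2];print(D,'tool',D@X,D@Y)
```

```text
tool x yaw -88.93688654665839 plate 1.0631134533416144
[[ 0.09403542  0.04085219 -0.0113    ]
 [ 0.09549592 -0.03831802 -0.0113    ]
 [-0.00094025  0.03842522 -0.0113    ]
 [ 0.00033747 -0.04040787 -0.0113    ]
 [ 0.06556501  0.00121662 -0.0113    ]]
axis yaw 1.3608615816852208 edge yaw 1.0568519450771134
centre-TCP from hole [5.76137122e-04 1.41576499e-05] from end [-0.00021807 -0.00049036]
[ 0.11047666 -0.30054563] tool 0.3025436509500537 -0.10488139179942406
```

arm_command:
  travel:
    - [1.9,-0.65,0]
    - [3.8,-1.3,0]
    - [4.4,-1.55,0]
    - [4.4,-1.55,0]
    - [4.4,-1.55,0]
    - [4.4,-1.55,0]
    - [3.8,-1.3,0]
    - [2.2,-0.75,0]
    - [0.95,-0.3,0]
    - [0,0,0]
  rot:
    - [0,0,0]
    - [0,0,0]
    - [0,0,0]
    - [0,0,0]
    - [0,0,0]
    - [0,0,0]
    - [0,0,0]
    - [0,0,0]
    - [0,0,3.7]
    - [0,0,3.7]
  fingers: [0.5,0.5,0.5,0.5,0.5,0.5,0.5,0.5,0.5,0.5]

```text
t: 9.1
eef_pos: [0.5844, -0.007, 0.17]
orientation: [-0.001, -0.665, 0.747, 0.001]
contact_force: [0.0, 0.1, -7.9]
width: 0.0155
```

```bash
python3 w.py w5
python3 - <<'E'
from h import *
import pickle
s,c=pickle.load(open('w5.pkl','rb'));q=s['orientation']
R=cv2.Rodrigues
yaw=np.arctan2(2*q[1]*q[2],2*q[1]**2-1);print(np.degrees(yaw)+90)
z=s['eef_pos'][2]-.0113
print('pred far tip px',proj(c,[.584+.065*np.cos(np.radians(6.3)),-.006-.065*np.sin(np.radians(6.3)),.094]))
im=cv2.imread('pics/w5.png');cv2.imwrite('pics/w5a.png',cv2.resize(np.uint8(255*(im/255.)**.5)[20:250,140:370],None,fx=2.5,fy=2.5,interpolation=2))
E
```

```text
9.1 [ 0.5844342  -0.00700904  0.1700105 ] [-9.03538986e-04 -6.65305839e-01  7.46570184e-01  5.32556297e-04] 0.015539638957252772 [ 0.02514006  0.05489748 -7.87651955] [ 0.07977711 -0.04212969 -0.00889976]
-6.588420762598517
pred far tip px [[249.98806259 101.57725429]]
```

View pics/w5a.png

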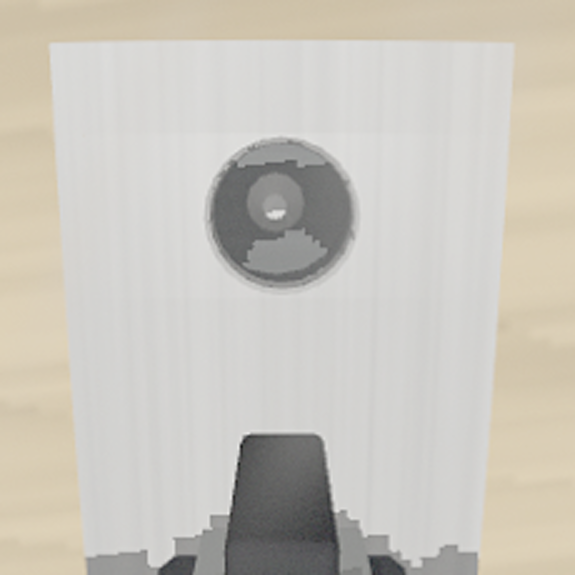

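The far pin shows through the hole, at crop (275,210), close to the hole centre at (282,213). I'll work out the small correction.

```bash
python3 - <<'E'
from h import *
import pickle
s,c=pickle.load(open('w5.pkl','rb'));z=s['eef_pos'][2]-.0113
f=lambda a:(np.array(a,float)+.5)/2.5-.5+[140,20]
T=cast(c,f([(275,210)]),.094)[0];H=cast(c,f([(282,213)]),z)[0]
print('tip',T,'hole',H,'need',T-H)
q=s['orientation'];y=np.arctan2(2*q[1]*q[2],2*q[1]**2-1);D=(T-H)[:2]
print('tool',D@[np.cos(y),np.sin(y)],D@[np.sin(y),-np.cos(y)])
E
python3 - <<'E'
from h import *
im=optics.get_image('side');cv2.imwrite('pics/s5.png',cv2.resize(im[80:230,140:300],None,fx=4,fy=4,interpolation=2))
E
```

```text
tip [ 0.64731643 -0.01279658  0.094     ] hole [ 0.65009933 -0.01471909  0.1587105 ] need [-0.0027829   0.00192251 -0.0647105 ]
tool -0.0015905162088452546 0.0029851006833699336
```

View pics/s5.png

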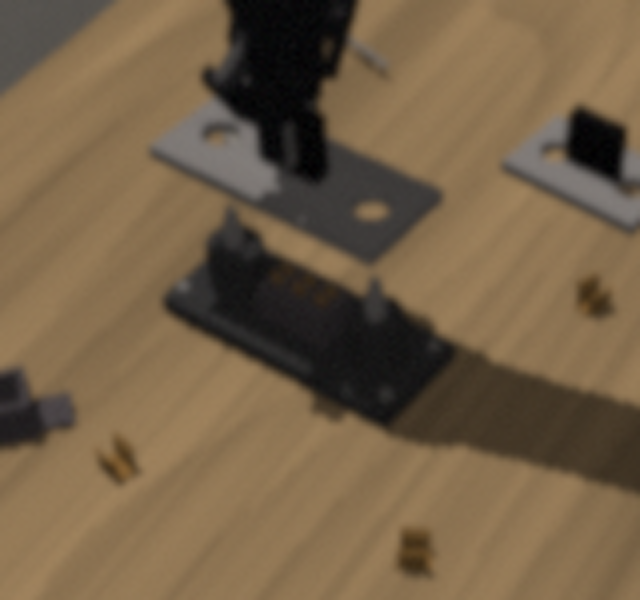

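arm_command:
  travel:
    - [-0.1,0.15,0]
    - [0,0,0.5]
    - [0,0,1]
    - [0,0,1.5]
    - [0,0,1]
    - [0,0,0.5]
    - [0,0,0.2]
    - [0,0,0]
    - [0,0,0]
    - [0,0,0]
  rot:
    - [0,0,-0.3]
    - [0,0,0]
    - [0,0,0]
    - [0,0,0]
    - [0,0,0]
    - [0,0,0]
    - [0,0,0]
    - [0,0,0]
    - [0,0,0]
    - [0,0,0]
  fingers: [0.5,0.5,0.5,0.5,0.5,0.5,0.5,0.5,0.5,0.5]

```text
t: 10.45
eef_pos: [0.5836, -0.0043, 0.1246]
orientation: [0.0, -0.669, 0.743, -0.0]
contact_force: [0.3, 0.8, -6.6]
width: 0.0154
```

```bash
python3 w.py w6
python3 - <<'E'
from h import *
im=cv2.imread('pics/w6.png');cv2.imwrite('pics/w6a.png',cv2.resize(np.uint8(255*(im/255.)**.5)[60:160,200:300],None,fx=5,fy=5,interpolation=2))
im=optics.get_image('side');cv2.imwrite('pics/s6.png',cv2.resize(im[100:220,150:280],None,fx=5,fy=5,interpolation=2))
E
```

```text
10.45 [ 0.58360622 -0.00427976  0.12463084] [ 2.30033156e-04 -6.68897429e-01  7.43354632e-01 -2.60371165e-04] 0.01541656048835826 [ 0.3007899   0.75745557 -6.63745326] [-0.01095817  0.00829357  0.0263544 ]
```

View pics/w6a.png

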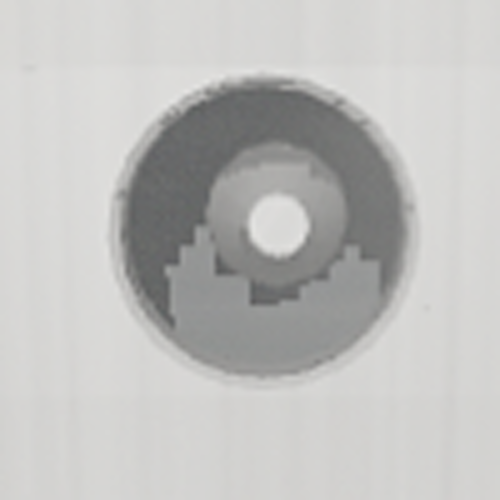

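View pics/s6.png

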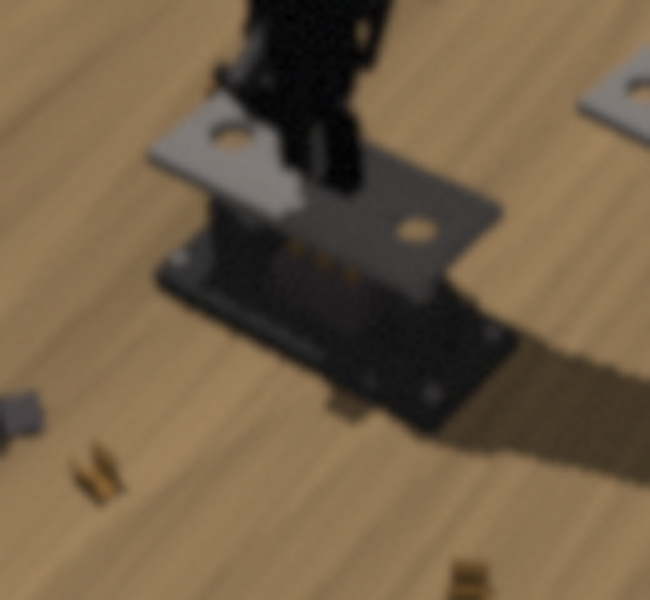

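Run:
```python
from h import *
import pickle
s,c=pickle.load(open('w6.pkl','rb'));z=s['eef_pos'][2]-.0113
f=lambda a:(np.array(a,float)+.5)/5-.5+[200,60]
T=cast(c,f([(278,224)]),.094)[0];H=cast(c,f([(264,230)]),z)[0]
q=s['orientation'];y=np.arctan2(2*q[1]*q[2],2*q[1]**2-1);D=(T-H)[:2]
print(T,H,D,'yaw',np.degrees(y)+90,'tool',D@[np.cos(y),np.sin(y)],D@[np.sin(y),-np.cos(y)])
```

```text
[ 0.64836117 -0.01267135  0.094     ] [ 0.64902137 -0.01128645  0.11333084] [-0.0006602 -0.0013849] yaw -6.035951049966002 tool 0.0014466458791393291 0.0005109130156240199
```

arm_command:
  travel:
    - [0.14,0.05,0]
    - [0,0,0.4]
    - [0,0,0.5]
    - [0,0,0.6]
    - [0,0,0.6]
    - [0,0,0.6]
    - [0,0,0.4]
    - [0,0,0.3]
    - [0,0,0]
    - [0,0,0]
  rot:
    - [0,0,0.2]
    - [0,0,0]
    - [0,0,0]
    - [0,0,0]
    - [0,0,0]
    - [0,0,0]
    - [0,0,0]
    - [0,0,0]
    - [0,0,0]
    - [0,0,0]
  fingers: [0.5,0.5,0.5,0.5,0.5,0.5,0.5,0.5,0.5,0.5]

```text
t: 11.8
eef_pos: [0.5829, -0.0056, 0.0905]
orientation: [0.0, -0.668, 0.745, -0.0]
contact_force: [-1.2, 0.9, -6.8]
width: 0.0152
```

```bash
python3 w.py w7
python3 - <<'E'
from h import *
im=cv2.imread('pics/w7.png');cv2.imwrite('pics/w7a.png',cv2.resize(np.uint8(255*(im/255.)**.5)[60:160,200:300],None,fx=5,fy=5,interpolation=2))
E
```

```text
11.8 [ 0.58291155 -0.00563516  0.09045706] [ 1.34583040e-04 -6.67580602e-01  7.44537507e-01 -1.50237250e-04] 0.01520213393759145 [-1.23701668  0.92256257 -6.76927637] [ 0.06255653 -0.00991861  0.05428423]
```

View pics/w7a.png

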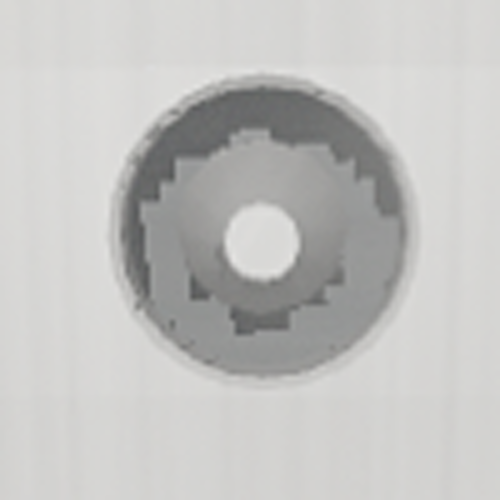

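The pin is centred in the hole and there's no added force. The plate underside is now about 9 mm above the seat, so I'll lower it the rest of the way gently.

arm_command:
  travel:
    - [0,0,0.2]
    - [0,0,0.2]
    - [0,0,0.2]
    - [0,0,0.1]
    - [0,0,0.1]
    - [0,0,0.05]
    - [0,0,0.05]
    - [0,0,0]
    - [0,0,0]
    - [0,0,0]
  rot:
    - [0,0,0]
    - [0,0,0]
    - [0,0,0]
    - [0,0,0]
    - [0,0,0]
    - [0,0,0]
    - [0,0,0]
    - [0,0,0]
    - [0,0,0]
    - [0,0,0]
  fingers: [0.5,0.5,0.5,0.5,0.5,0.5,0.5,0.5,0.5,0.5]

```text
t: 13.1
eef_pos: [0.5828, -0.0056, 0.0813]
orientation: [-0.0, -0.668, 0.745, -0.0]
contact_force: [-0.6, -0.2, -5.9]
width: 0.0155
```

arm_command:
  travel:
    - [0,0,0.05]
    - [0,0,0.05]
    - [0,0,0.05]
    - [0,0,0]
    - [0,0,0]
    - [0,0,0]
    - [0,0,0]
    - [0,0,0]
    - [0,0,0]
    - [0,0,0]
  rot:
    - [0,0,0]
    - [0,0,0]
    - [0,0,0]
    - [0,0,0]
    - [0,0,0]
    - [0,0,0]
    - [0,0,0]
    - [0,0,0]
    - [0,0,0]
    - [0,0,0]
  fingers: [0.5,0.5,0.5,0.5,0.5,0.5,0.5,0.5,0.5,0.5]

```text
t: 14.35
eef_pos: [0.5828, -0.0056, 0.0813]
orientation: [-0.0, -0.668, 0.745, -0.0]
contact_force: [-6.2, 0.1, 8.5]
width: 0.0153
```

The force has gone from -6 to +8.5 N and the height stays at 0.0813, so the plate is seated. Easing the pressure and opening.

arm_command:
  travel:
    - [0,0,-0.1]
    - [0,0,0]
    - [0,0,0]
    - [0,0,0]
    - [0,0,0]
    - [0,0,0]
    - [0,0,0]
    - [0,0,0]
    - [0,0,0]
    - [0,0,0]
  rot:
    - [0,0,0]
    - [0,0,0]
    - [0,0,0]
    - [0,0,0]
    - [0,0,0]
    - [0,0,0]
    - [0,0,0]
    - [0,0,0]
    - [0,0,0]
    - [0,0,0]
  fingers: [0.5,0.5,8.5,8.5,8.5,8.5,8.5,8.5,8.5,8.5]

```text
t: 15.6
eef_pos: [0.5827, -0.0056, 0.0808]
orientation: [-0.0, -0.668, 0.745, -0.0]
contact_force: [0.6, 0.3, 0.5]
width: 0.085
```

```bash
python3 w.py w8
```

```text
15.6 [ 0.58270988 -0.00563284  0.08076178] [-2.70710314e-05 -6.67596019e-01  7.44523710e-01 -1.69650897e-05] 0.08503154052723037 [0.55166004 0.25339735 0.53082849] [0.01007543 0.0167221  0.01985012]
```

View pics/w8.png

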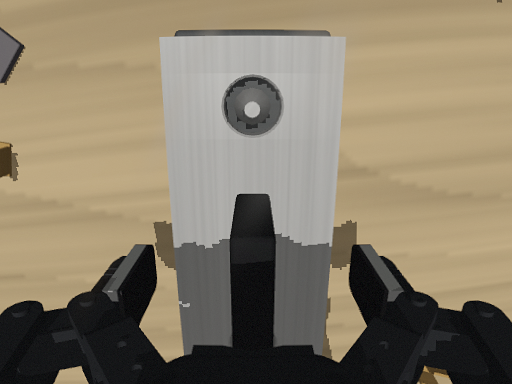

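The fingers are open and clear of the block, with the far pin through its hole at (252,107). Retreating straight up.

arm_command:
  travel:
    - [0,0,-1]
    - [0,0,-2]
    - [0,0,-3]
    - [0,0,-4]
    - [0,0,-4]
    - [0,0,-3]
    - [0,0,-1]
    - [0,0,0]
    - [0,0,0]
    - [0,0,0]
  rot:
    - [0,0,0]
    - [0,0,0]
    - [0,0,0]
    - [0,0,0]
    - [0,0,0]
    - [0,0,0]
    - [0,0,0]
    - [0,0,0]
    - [0,0,0]
    - [0,0,0]
  fingers: [8.5,8.5,8.5,8.5,8.5,8.5,8.5,8.5,8.5,8.5]

```text
t: 16.9
eef_pos: [0.5821, -0.0057, 0.2594]
orientation: [-0.001, -0.668, 0.745, 0.001]
contact_force: [0.5, 0.3, -0.1]
width: 0.0849
```

```bash
python3 w.py w9
python3 - <<'E'
from h import *
im=cv2.imread('pics/w9.png');a=cv2.resize(np.uint8(255*(im/255.)**.5)[0:290,130:390],None,fx=2,fy=2,interpolation=2)
cv2.imwrite('pics/w9a.png',a)
im=optics.get_image('side');cv2.imwrite('pics/s9.png',cv2.resize(im[90:220,150:310],None,fx=4,fy=4,interpolation=2))
E
```

```text
16.9 [ 0.58210466 -0.00565882  0.25937191] [-0.00088751 -0.6676082   0.74451178  0.00084066] 0.08492935652794543 [ 0.51063563  0.25030717 -0.14899168] [-0.00772339 -0.0245196  -0.05876078]
```

View pics/w9a.png

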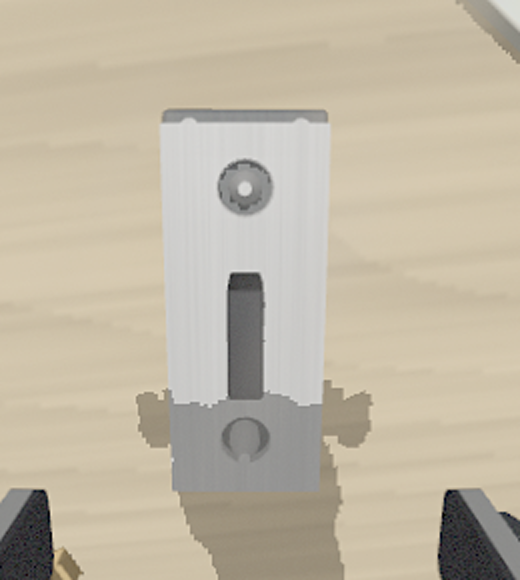

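View pics/s9.png

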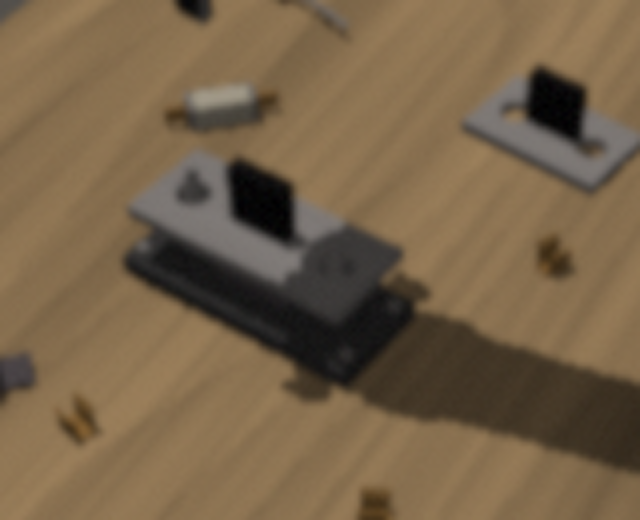

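Both pins stand through their holes, at crop (245,187) and (245,440) in the wrist view. The side view shows the plate level on the collars, and the gripper is clear. Handing in.

```bash
python3 -c "
from workcell import ctrl;print(ctrl.sign_off())"
```

```text
the job is handed in; nothing more can be done
None
```

The long plate is seated on the 210 mm fixture with both guide pins through its holes, and I handed the job in at about 17 s. No verdict was reported.

- **Lowering:** I took the plate by its grip, carried it level, and lowered it while still held. At the seat the vertical force went from about -6 to +8.5 N and the height stopped changing. Only then did I open the fingers and lift straight up about 18 cm.
- **Last checks:** the wrist view shows both pins inside their holes, and in the side view the plate looks level on the collars. Gripper force readings were near zero.
- **Short plate:** the arm never went near it and it looks unmoved in the side view, but I did not re-measure its position.
- **Disagreements:** my fixture position estimates differed by about 2–3 mm between views. I corrected for this before the pins entered, and they went in without any added force.

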